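# Snap the service cover onto the cassette deck and shut its dust lid

## Robot

A 7-joint arm with a two-finger parallel gripper is mounted at the origin on the work surface. World frame = base frame: x ahead of the robot, y to its left, z up, the work surface at z = 0. Lengths are in m, angles in degrees, forces in N, time in s.
With the tool pointing down it reaches from about 0.35 to 0.9 m from the base axis. Payload 8.1 kg.
Tool frame: the origin (TCP) lies midway between the tips of the shut fingers; the grasp point (between the pads) lies 19 mm behind it; z points along the fingers, y is the line along which they close (so a half turn about z gives the same grasp; the last joint's range is limited). The gripper opens to 92 mm and grips with 3 to 60 N. Pads are 19 mm wide; open, the fingers measure 130 mm over their backs; the gripper's body (75 mm by 190 mm) begins 47 mm behind the grasp point.
Start: joints at [-5.879, 24.895, 1.432, 90.138, -0.665, 64.973, -4.303], TCP at [0.625, -0, 0.227] pointing down, gripper open.
Joint ranges: [-149.89, 149.89], [-25.12, 119.58], [-72.63, 75.52], [4.76, 147.25], [-75.54, 255.54], [6.69, 114.76], [-157.13, 157.13]. Speed limits (degrees/s): [127.2, 127.2, 172.46, 172.46, 180, 180, 180].

## Interface

Orientations are given as a 3x3 rotation matrix whose columns are the frame's x, y, z axes.
In Python, from plant import observe, grab_frame, camera_info, close_job, spot_in, outline_of gives the robot as it stands.
- The arm moves only by the tool arm_command, never from a script. Its argument "deltas" is a list of rows, each an object with "xyz": the shift along the tool's x, y, z in mm, a list of three; "rotation": the turn, a rotation vector about the tool's x, y, z in degrees, a list of three; "jaw": the opening, from -1 (shut) to 1 (fully open). In form: [{"xyz": [dx, dy, dz], "rotation": [wx, wy, wz], "jaw": jaw}, ...]. A call has exactly 10 rows; each row is the pose to reach, as a shift and turn from the pose commanded when the call began, along the tool's axes at that moment; what a row does not reach only later rows make up. A row lasts 1/8 s, in which the tool goes at most 62.5 mm and 10.7 degrees, less where a joint would pass 70% of its speed; a pose out of reach is approached as far as the arm can. A call with a gripper value outside its range is refused whole. The fingers move at their own pace and stop on an object; "force" is the grip in N (left out, the last holds). Time passes only in rows, so rows that repeat a pose let the fingers close, or fill a call up. It gives the time, the measured TCP pose, the force, the opening and the grip force at its end, in the units of the state.
- observe(): the state, without advancing time (a new reading comes with each control period).
- grab_frame(name): name is "scene" or "side" or "wrist"; returns (picture, depth): 384x512x3 uint8, red, green, blue; 384x512 float32, m along the optical axis (not along the pixel's ray), 0 where there is no reading.
- camera_info(name): a dict with "vertical_fov" (degrees; the focal length in pixels is half the picture's height over the tangent of half this angle, whatever the lens; pixels are square), "cx", "cy" (the principal point, pixels), "R" (3x3) and "t" (3): a world point X has camera coordinates R X + t; the wrist camera has in their place "tool_from_camera" (4x4, takes a point from camera to tool coordinates, whose origin is the TCP and whose axes are the flange's). Camera axes: x right, y down, z forward; pixel columns grow to the right and rows downward; lengths in m; the calibration is good to about 2 mm. A picture is of the moment at which its call begins: read the wrist's pose just before it. camera_info takes no time and is no camera call.
- close_job(): hands the job in; it is judged then, once.
Trained networks look in the newest picture that a camera, given by its name, has taken for a name from the list of things; names that differ only in an ending like _2 or _b are one class to them, and where a whole thing is asked for, a point or a joint stands for the part that bears it (a point fixed in the world has none). Each returns a list of dicts, best first, with "score" (0 to 1); they miss things now and then, are a little off and sometimes report something else, mostly with a low value. They report only what shows in the picture. A call takes as long as a camera call. They do not tell look-alikes from the thing itself.
- spot_in(camera, query): "at" ([row, column] in pixels, amid what is visible of it).
- outline_of(camera, query): "pixels" (384x512 bool, what is visible of it) and "at" ([row, column] in pixels, amid what is visible of it).
The state is a dict: "time": time; "qpos": joint angles; "joint_velocities": joint speeds; "joint_torque": joint torques, N m; "tool_pos": TCP position; "orientation": TCP orientation; "force": force on the tool from outside, world axes, zero at the start; "wrist_torque": the same for the moment, N m; "width": finger opening in m; "finger_force": force on a finger pad.
Only numpy, scipy, OpenCV 4.12 (cv2) and the standard library are available. Lean on these libraries where they do the work, as an engineer would, in place of code of your own. Each camera call takes 0.05 s, during which the arm holds its last target. There are 200 camera calls.

## Task

Pick the grey snap cover up from the mat by its rib and lower it, without dropping it, into the deck's open tape well with all four of its snap tabs still standing up. Then press each of the four tabs fully flat, and last of all push the raised dust lid over so that it closes completely. Leave everything else on the desk where it is.

Things in the scene. Friction and masses are not known exactly. Their poses are not given: they have to be found in the camera images.
- well (a point): Centre of the open tape well, at deck-top level. x towards the deck's back, y towards its dust lid, z up. The well is 126 mm (x) x 86 mm (y), 20 mm deep. The fixed silver deck, 270 mm (x) x 250 mm (y) x 65 mm high, has its centre 20 mm in -x and 30 mm in -y of this point. Black keys 9 mm high line its front edge, 133 mm in -x; a knob 12 mm high stands 98 mm in -x, 125 mm in -y.
- cover_mid (a point): Centre, half-way up, of the loose grey cover: plate 132 (x) x 96 (y) x 5 mm; below it a plug 120 x 80 x 10 mm (3 mm to spare all round in the well); on top a grip rib 80 (x) x 14 (y) x 26 mm. Plate top lies 5.5 mm below this point, plug bottom 20.5 below. Starts plug down on a 2 mm black mat. Fits either way round, x along the well's x; fully home this point is 10.5 mm above the well point.
- lid (a joint): Angle (rad) of the smoked dust lid: 0 shut, 1.5 to 1.7 raised. Hollow, 210 mm (along hinge) x 178 mm x 46 mm deep. Raised, its top edge is about 245 mm above the desk; its flat outer face looks away from the well, 46 mm outside the hinge line. Rests open by its weight; pushed from outside towards the well to below about 1.0 rad it sinks shut by itself (damped, in 1 to 2 s).
- lid_hinge (a point): Middle of the lid's hinge line, 88 mm in +y from the well point and 1 mm above the deck's top. Its x axis lies along the hinge; it turns with the lid.
- tab1 (a joint): Angle (rad) of the snap tab on the cover's +x edge (cover's own axes): 0 pressed flat, top level with the plate's top (snapped, stop); 0.5 to 0.9 at the start, standing up and outwards. Flap 50 mm wide, 26 mm long, 4 mm thick, hinged 66 mm from the cover's centre, 7.5 mm below cover_mid. Takes about 3 to 6 N pressed down on its outer half (more near the hinge) and stays where left.
- tab1_pad (a point): Point on the top of that tab, 16 mm out from its hinge, in the middle of its width; moves with the tab.
- tab2 (a joint): Angle (rad) of the snap tab on the cover's +y edge (cover's own axes): 0 pressed flat, top level with the plate's top (snapped, stop); 0.5 to 0.9 at the start, standing up and outwards. Flap 64 mm wide, 26 mm long, 4 mm thick, hinged 48 mm from the cover's centre, 7.5 mm below cover_mid. Takes about 3 to 6 N pressed down on its outer half (more near the hinge) and stays where left.
- tab2_pad (a point): Point on the top of that tab, 16 mm out from its hinge, in the middle of its width; moves with the tab.
- tab3 (a joint): Angle (rad) of the snap tab on the cover's -x edge (cover's own axes): 0 pressed flat, top level with the plate's top (snapped, stop); 0.5 to 0.9 at the start, standing up and outwards. Flap 50 mm wide, 26 mm long, 4 mm thick, hinged 66 mm from the cover's centre, 7.5 mm below cover_mid. Takes about 3 to 6 N pressed down on its outer half (more near the hinge) and stays where left.
- tab3_pad (a point): Point on the top of that tab, 16 mm out from its hinge, in the middle of its width; moves with the tab.
- tab4 (a joint): Angle (rad) of the snap tab on the cover's -y edge (cover's own axes): 0 pressed flat, top level with the plate's top (snapped, stop); 0.5 to 0.9 at the start, standing up and outwards. Flap 64 mm wide, 26 mm long, 4 mm thick, hinged 48 mm from the cover's centre, 7.5 mm below cover_mid. Takes about 3 to 6 N pressed down on its outer half (more near the hinge) and stays where left.
- tab4_pad (a point): Point on the top of that tab, 16 mm out from its hinge, in the middle of its width; moves with the tab.
- screwdriver_grip (a point): Blue-handled steel screwdriver, 200 mm long, lying on the desk; a point on its handle. Bystander.
- case_mid (a point): Clear cassette case 70 x 109 x 16 mm lying on the desk, its centre. Bystander.
- tape_head_mid (a point): Copper tape head on a tan bracket 42 x 60 x 35 mm high, standing on the deck's top beside the well (-y side), its centre. Bystander.
- cleaner_mid (a point): Bottle of cleaner, 52 mm across, 120 mm high, standing; its centre. Bystander.
- flywheel_mid (a point): Steel flywheel, 64 mm across, 22 mm high with its hub, lying flat; its centre. Bystander.
- cassette_mid (a point): Black cassette 64 x 100 x 10 mm lying behind the deck, its centre. Bystander.
Mind the look-alikes: they are no part of the job. What is shaped like the part that bears cover_mid but turquoise or yellow is not meant.

How it is judged (in metres and radians):
On the way, in this order (a step that is already met when the one before it is completed fails the run):
1. the cover, still held, is lowered into the well, all four tabs standing up (horizontal distance between cover_mid and well below 0.006 m and z of cover_mid in the frame of well below 0.0165 m and angle between cover_mid's own z axis and vertical below 0.06 rad and angle between the x axis of cover_mid and the x axis of well, either way round below 0.08 rad and contact force between the fingers and cover above 0.3 N and value of joint each of tab1, tab2, tab3, tab4 above 0.3 rad), for 0.05 s.
2. cover home, dust lid still raised, all four tabs pressed flat (horizontal distance between cover_mid and well below 0.006 m and z of cover_mid in the frame of well below 0.0135 m and angle between cover_mid's own z axis and vertical below 0.06 rad and angle between the x axis of cover_mid and the x axis of well, either way round below 0.08 rad and value of joint each of tab1, tab2, tab3, tab4 below 0.12 rad and value of joint lid above 0.8 rad), for 0.1 s.
At the end, for the whole second after the job is handed in: The cover is home in the well (centre within 6 mm, no more than 3 mm high, square within 0.08 rad, tilt under 0.06 rad), every tab is within 0.12 rad of flat, the dust lid is within 0.06 rad of shut, and no bystander has moved by more than 30 mm (horizontal distance between cover_mid and well below 0.006 m and z of cover_mid in the frame of well below 0.0135 m and angle between cover_mid's own z axis and vertical below 0.06 rad and angle between the x axis of cover_mid and the x axis of well, either way round below 0.08 rad and value of joint each of tab1, tab2, tab3, tab4 below 0.12 rad and value of joint lid below 0.06 rad); the robot touches nothing.
It fails at once if a bystander is moved by more than 30 mm (distance of any of screwdriver_grip, case_mid, tape_head_mid, cleaner_mid, flywheel_mid, cassette_mid from where it was at the start of the episode above 0.03 m).
It also fails if it takes over 67 s, if anything falls off the work surface, if the arm or the gripper's body presses on something with over 40 N, if the wrist force passes 120 N, or if a joint passes its speed limit or range.

## Working session

There is one attempt and no reset: what is moved stays moved. The work goes in short steps, Python scripts to look and compute and a tool call to move; the robot and the scene stay as the last step left them, time stands still between calls to the robot, and variables do not carry over. Pictures are saved under pics/ and viewed, at most 10 in all, crops included, and the job is handed in when it is done.

Besides the shell and the picture viewer there is one more tool, called after ">>>" as a command line: name --argument value ..., lists and objects as JSON in quotes. arm_command: Moves the arm, as the interface text tells. Its arguments: {"type":"object","properties":{"deltas":{"type":"array","items":{"type":"object","properties":{"xyz":{"type":"array","items":{"type":"number"}},"rotation":{"type":"array","items":{"type":"number"}},"jaw":{"type":"number"}}}},"force":{"type":"number"}},"required":["deltas"]}

```bash
mkdir -p pics; ls; cat > h.py <<'E'
import numpy as np, cv2
from plant import *
def ray(name):
    c=camera_info(name); f=192/np.tan(np.radians(c['vertical_fov']/2)); return c,f
def world(name,rc,depth,st=None):
    c,f=ray(name); r,k=int(round(rc[0])),int(round(rc[1])); d=depth[r,k]
    p=np.array([(k-c['cx'])/f*d,(r-c['cy'])/f*d,d])
    return toW(name,c,p,st)
def toW(name,c,p,st=None):
    if name=='wrist':
        T=np.array(c['tool_from_camera']); q=T[:3,:3]@p+T[:3,3]
        return np.array(st['orientation'])@q+np.array(st['tool_pos'])
    return np.array(c['R']).T@(p-np.array(c['t']))
def cloud(name,depth,st=None):
    c,f=ray(name); v,u=np.mgrid[:384,:512]
    P=np.stack([(u-c['cx'])/f*depth,(v-c['cy'])/f*depth,depth],-1).reshape(-1,3)
    if name=='wrist':
        T=np.array(c['tool_from_camera']); P=P@T[:3,:3].T+T[:3,3]
        P=P@np.array(st['orientation']).T+np.array(st['tool_pos'])
    else: P=(P-np.array(c['t']))@np.array(c['R'])
    P[depth.reshape(-1)==0]=np.nan
    return P.reshape(384,512,3)
def project(name,X):
    c,f=ray(name); p=np.array(c['R'])@X+np.array(c['t']); return p[1]/p[2]*f+c['cy'],p[0]/p[2]*f+c['cx']
E
python3 - <<'E'
from h import *
st=observe(); print(st)
for n in ['scene','side']:
    im,d=grab_frame(n); cv2.imwrite(f'pics/{n}0.png',im[:,:,::-1]); np.save(n+'_d.npy',d)
    for q in ['cover_mid','lid','tab1','tape_head_mid','cleaner_mid','case_mid','cassette_mid','flywheel_mid','screwdriver_grip']:
        for o in spot_in(n,q)[:4]:
            r,k=o['at']; print(n,q,round(o['score'],2),np.round(o['at']),np.round(world(n,o['at'],d),3))
E
```

```text
pics
{'time': 0.0, 'qpos': array([-5.87850115, 24.93677125,  1.43192564, 90.18916214, -0.66511159,
       64.97317168, -4.30337678]), 'joint_velocities': array([ 0.01339689,  0.01237168, -0.0441327 ,  0.05343163, -0.06823232,
       -0.04066435, -0.15629511]), 'joint_torque': array([ 3.89017032e-04, -6.67853522e+01,  9.84863900e-01, -3.14464223e+01,
       -6.05165795e-02,  4.27553023e-02,  1.12382318e-04]), 'tool_pos': array([ 6.24487748e-01, -6.61789330e-05,  2.25941316e-01]), 'orientation': array([[ 9.92420649e-05,  9.99998750e-01, -1.57792962e-03],
       [ 9.99999985e-01, -9.94695829e-05, -1.44109830e-04],
       [-1.44266606e-04, -1.57791530e-03, -9.99998745e-01]]), 'force': array([-0.24980797, -0.1430824 ,  0.15958085]), 'wrist_torque': array([-0.03736941,  0.01221365, -0.02011183]), 'finger_force': 0.0, 'width': 0.09205247552294989}
scene cover_mid 0.91 [161. 377.] [0.324 0.397 0.035]
scene cover_mid 0.86 [162. 140.] [ 0.268 -0.262  0.025]
scene cover_mid 0.68 [206. 317.] [0.502 0.2   0.031]
scene lid 0.92 [184. 204.] [ 0.651 -0.06   0.222]
scene tab1 0.66 [158. 360.] [0.275 
[... 924 characters left out ...]
]
side tab1 0.68 [176. 380.] [ 0.206 -0.301  0.017]
side tab1 0.66 [363. 261.] [0.24  0.466 0.02 ]
side tab1 0.66 [160. 356.] [ 0.308 -0.322  0.016]
side tape_head_mid 0.5 [115. 279.] [ 0.616 -0.301  0.099]
side cleaner_mid 0.96 [247. 174.] [0.644 0.312 0.067]
side cleaner_mid 0.49 [160. 269.] [ 0.514 -0.047  0.192]
side case_mid 0.66 [272. 276.] [0.34  0.203 0.019]
side case_mid 0.59 [162. 271.] [ 0.508 -0.05   0.182]
side case_mid 0.36 [230. 230.] [0.539 0.155 0.028]
side cassette_mid 0.55 [127. 249.] [ 0.717 -0.259  0.015]
side flywheel_mid 0.51 [223. 183.] [0.691 0.207 0.016]
side flywheel_mid 0.32 [247. 174.] [0.644 0.312 0.067]
side screwdriver_grip 0.77 [234. 194.] [0.632 0.226 0.026]
```

View pics/scene0.png

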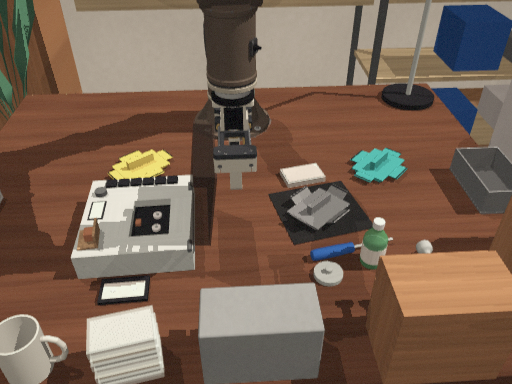

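View pics/side0.png

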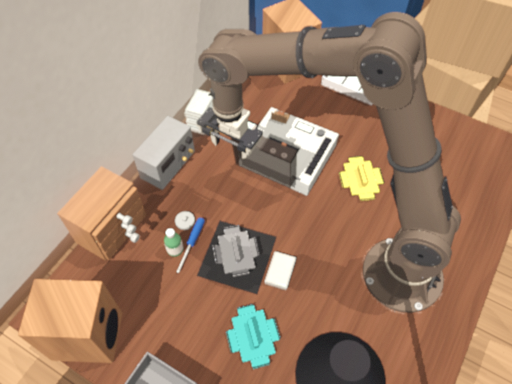

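The grey cover is at scene (206,317), on the black mat. The look-alikes are turquoise at (161,377) and yellow at (162,140). The well is dark at (220,155), with the raised lid at about (184,204).

```bash
python3 - <<'E'
from h import *
im=cv2.imread('pics/scene0.png'); cv2.imwrite('pics/crop1.png',cv2.hconcat([cv2.resize(im[170:250,260:380],None,fx=3.3,fy=3.3),cv2.resize(im[170:250,75:195],None,fx=3.3,fy=3.3)]))
A=[]
for n in ['scene','side']:
    P=cloud(n,np.load(n+'_d.npy')).reshape(-1,3); P=P[np.isfinite(P).all(1)]; A.append(P)
def rect(Q):
    (c,s,a)=cv2.minAreaRect((Q[:,:2]*1000).astype(np.float32)); return np.round(c,1),np.round(s,1),round(a,1),len(Q)
def box(P,x0,x1,y0,y1,z0,z1): return P[(P[:,0]>x0)&(P[:,0]<x1)&(P[:,1]>y0)&(P[:,1]<y1)&(P[:,2]>z0)&(P[:,2]<z1)]
for n,P in zip('ab',A):
    print(n,'rib',rect(box(P,.42,.6,.1,.3,.038,.048)), np.median(box(P,.42,.6,.1,.3,.038,.048)[:,2]))
    D=box(P,.3,.75,-.45,-.05,.062,.069); print('deck',rect(D),np.median(D[:,2]))
    L=box(P,.3,.75,-.2,.05,.12,.26); print('lid',L.min(0),L.max(0),rect(box(P,.3,.75,-.2,.0,.1,.2)))
    W=box(P,.4,.7,-.3,-.08,.038,.05); print('wellfloor',rect(W) if len(W)>5 else None)
    # occupancy
    Q=box(P,.36,.72,-.4,-.03,.0,.3)
    g=np.full((37,36),0.)
    for x,y,z in Q: 
        i,j=int((y+.4)/.01),int((x-.36)/.01); g[i,j]=max(g[i,j],z)
    print('\n'.join(' '.join('%3d'%(v*1000) for v in r) for r in g))
E
```

```text
a rib (array([488.9, 206. ]), array([15.3, 77.8]), 43.1, 121) 0.04068742899450162
deck (array([ 536.3, -206.9]), array([277., 289.]), 2.2, 4885) 0.06352921295176593
lid [ 0.44176731 -0.10272195  0.1201214 ] [0.69360952 0.01076869 0.25994039] (array([548.8, -73.4]), array([213.9,  57.2]), 2.7, 943)
wellfloor (array([ 578.8, -201.4]), array([185. , 204.5]), 2.3, 1469)
  1   0   0   1   0   2   0   0   0   0   0   0   0   0   0   1   0   0   0   0   0   0   0   0   0   0   2   1   0   1   1   0   1   0   0   1
  0   0   0   0   0   0   0   0   0   0   1   0   2   0   1   0   1   0   0   0   0   0   1   1   0   0   1   0   0   1   0   0   0   0   1   0
  0   0   0   0   0   0   0   0   0   0   0   0   0   0   0   0   0   0   0   0   0   0   0   0   0   0   0   0   0   0   0   0   0   0   1   0
  0   0   0   0   0   0   0   0   0   0   0   0   0   0   0   0   0   0   0   0   0   0   0   0   0   0   0   0   2   0   1   1   0   1   0   1
  0   0   0   0  63  63  65  65  64  64  63  63  66  63  63  64  64  62  62  61   0   0   0   0   0   0   0   0   0   0   0   1   1   0   0   0
  0   0   0
[... 9596 characters left out ...]
   4  10   4 244 247 244 245 245 249 244 248 246 247 247 243 238   8   3   9   4   3   9   5   6   5   4   7   5  12   8   7
  3   3   9   5   3   4   4 246 244 246 245 244 244 244 245 242 245 248 242 244  92  73  86  75  65  68  63   3  57   7   3   8   6   4   4   2
  6   4   4   4   6   8   4 205 246 244 247 243 242 244 242 242 244 243 244 247 235 159 158 150 144 126 139 147 138 109   2   6   4   7   6   4
  2  10   5   3   6   5  11   9 241 241 241 240 239 242 242 245 241 242 241 246 235 214 181 159 136 169 219 222 215 215   5   7   3   8   6   7
  4   6   7   2   5  10   7   3   5   7   4   7   6   7 240 240 242 296 237 237 230   4   5   3   2 235 231 236 234 230   5   5   4   8   7   1
```

View pics/crop1.png

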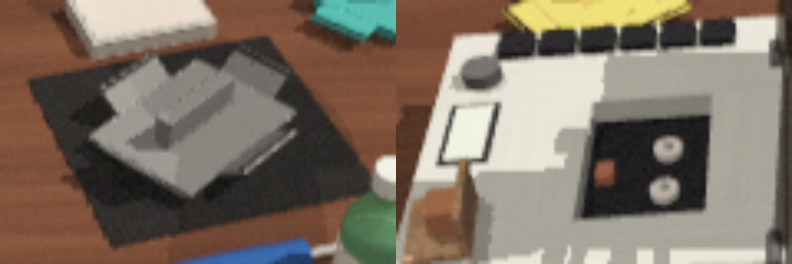

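The crop confirms the grey cover on the mat with its tabs up. I'll look at the well from above first.

>>> arm_command --deltas '[{"xyz": [0, 0, -50], "rotation": [0, 0, 0], "jaw": -0.04}, {"xyz": [0, 0, -100], "rotation": [0, 0, 0], "jaw": -0.04}, {"xyz": [-40, -20, -150], "rotation": [0, 0, 0], "jaw": -0.04}, {"xyz": [-80, -40, -150], "rotation": [0, 0, 0], "jaw": -0.04}, {"xyz": [-120, -60, -150], "rotation": [0, 0, 0], "jaw": -0.04}, {"xyz": [-160, -75, -150], "rotation": [0, 0, 0], "jaw": -0.04}, {"xyz": [-200, -75, -150], "rotation": [0, 0, 0], "jaw": -0.04}, {"xyz": [-200, -75, -150], "rotation": [0, 0, 0], "jaw": -0.04}, {"xyz": [-200, -75, -150], "rotation": [0, 0, 0], "jaw": -0.04}, {"xyz": [-200, -75, -150], "rotation": [0, 0, 0], "jaw": -0.04}]'

```text
time: 2.25
tool_pos: [0.5503, -0.1986, 0.3767]
orientation: [[-0.002, 1.0, 0.0], [1.0, 0.002, 0.001], [0.001, 0.0, -1.0]]
force: [-0.4, -0.6, 0.6]
width: 0.0441
finger_force: 0.0
```

```bash
python3 - <<'E'
from h import *
st=observe(); im,d=grab_frame('wrist'); cv2.imwrite('pics/wrist1.png',im[:,:,::-1]); np.savez('w1.npz',d=d,p=st['tool_pos'],o=st['orientation'])
print(st['tool_pos'],st['width'],camera_info('wrist'))
P=cloud('wrist',d,st); z=P[...,2]
m=((z>.038)&(z<.058)&(P[...,0]>.46)&(P[...,0]<.64)&(P[...,1]>-.27)&(P[...,1]<-.13)).astype(np.uint8)
n,l,s,c=cv2.connectedComponentsWithStats(m); k=1+np.argmax(s[1:,4]); Q=P[l==k]
print(s[k],cv2.minAreaRect((Q[:,:2]*1000).astype(np.float32)),Q[:,:2].min(0),Q[:,:2].max(0))
t=(np.abs(z-.065)<.005); T=P[t]; print(np.median(T[:,2]),T.min(0),T.max(0))
E
```

```text
[ 0.5503368  -0.19863182  0.37671451] 0.044082002610009524 {'vertical_fov': 65.34283198811455, 'cx': 256.263636330878, 'cy': 202.29407706037716, 'tool_from_camera': array([[-5.37354399e-04, -9.55397124e-01, -2.95323632e-01,
         8.01264518e-02],
       [ 9.99999781e-01, -3.99408538e-04, -5.27423125e-04,
         6.39315095e-04],
       [ 3.85943756e-04, -2.95323851e-01,  9.55397129e-01,
        -1.57961355e-01],
       [ 0.00000000e+00,  0.00000000e+00,  0.00000000e+00,
         1.00000000e+00]])}
[ 216  133   81   56 4184] ((552.2069702148438, -197.6981201171875), (126.49918365478516, 85.11708068847656), 2.3746767044067383) [ 0.48753166 -0.24268785] [ 0.6167694  -0.15319603]
0.06512389728432794 [ 0.39358738 -0.4110373   0.06000103] [0.92397584 0.02559139 0.06999927]
```

View pics/wrist1.png

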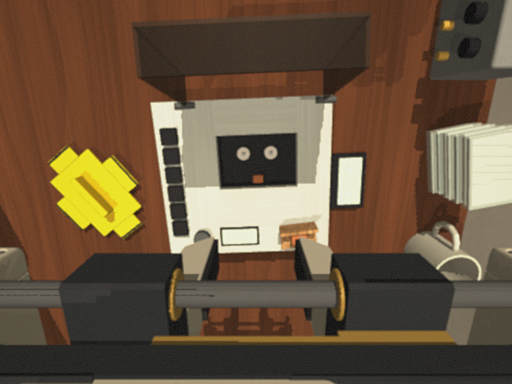

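The well shows at about (160,257) with the lid raised. It fits at 126.5 x 85.1 mm, centre (0.552, -0.198), yaw 2.4°. Next I'll move above the cover.

>>> arm_command --deltas '[{"xyz": [55, -10, 0], "rotation": [0, 0, -6], "jaw": -0.04}, {"xyz": [110, -20, 0], "rotation": [0, 0, -12], "jaw": -0.04}, {"xyz": [165, -30, 0], "rotation": [0, 0, -18], "jaw": -0.04}, {"xyz": [220, -40, 0], "rotation": [0, 0, -24], "jaw": -0.04}, {"xyz": [275, -50, 20], "rotation": [0, 0, -30], "jaw": -0.04}, {"xyz": [330, -60, 60], "rotation": [0, 0, -37], "jaw": -0.04}, {"xyz": [380, -62, 110], "rotation": [0, 0, -43], "jaw": -0.04}, {"xyz": [406, -62, 150], "rotation": [0, 0, -43], "jaw": -0.04}, {"xyz": [406, -62, 170], "rotation": [0, 0, -43], "jaw": -0.04}, {"xyz": [406, -62, 170], "rotation": [0, 0, -43], "jaw": -0.04}]'

```text
time: 3.55
tool_pos: [0.4867, 0.2064, 0.2054]
orientation: [[-0.683, 0.73, -0.003], [0.73, 0.683, -0.001], [0.001, -0.003, -1.0]]
force: [-0.4, -0.6, 0.6]
width: 0.0446
finger_force: 0.0
```

```bash
cat > look.py <<'E'
from h import *
st=observe(); im,d=grab_frame('wrist'); cv2.imwrite('pics/wrist2.png',im[:,:,::-1])
print(st['tool_pos'],st['width'],np.degrees(np.arctan2(st['orientation'][1,1],st['orientation'][0,1])))
P=cloud('wrist',d,st); z=P[...,2]
near=(np.hypot(P[...,0]-.49,P[...,1]-.206)<.1)
m=(near&(z>.037)&(z<.05)).astype(np.uint8)
n,l,s,c=cv2.connectedComponentsWithStats(m)
for k in np.argsort(-s[1:,4])[:3]+1:
    Q=P[l==k]; print(s[k],cv2.minAreaRect((Q[:,:2]*1000).astype(np.float32)),np.median(Q[:,2]))
E
python3 look.py
```

```text
[0.48670017 0.20636081 0.2053786 ] 0.044560054710080434 43.108730810282
[250 149  13  71 889] ((486.2880859375, 206.20135498046875), (13.396775245666504, 79.2107162475586), 42.746803283691406) 0.04288713893818369
```

View pics/wrist2.png

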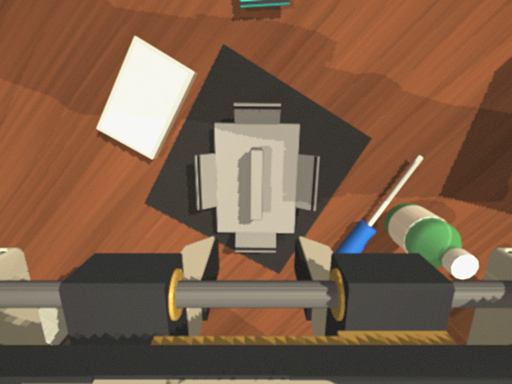

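The cover sits straight under the tool, with its rib at (185,256). I'll descend and grip.

>>> arm_command --deltas '[{"xyz": [0, 0, 50], "rotation": [0, 0, 0], "jaw": -0.04}, {"xyz": [0, 0, 100], "rotation": [0, 0, 0], "jaw": -0.04}, {"xyz": [0, 0, 140], "rotation": [0, 0, 0], "jaw": -0.04}, {"xyz": [0, 0, 165], "rotation": [0, 0, 0], "jaw": -0.04}, {"xyz": [0, 0, 178], "rotation": [0, 0, 0], "jaw": -0.04}, {"xyz": [0, 0, 183], "rotation": [0, 0, 0], "jaw": -0.04}, {"xyz": [0, 0, 183], "rotation": [0, 0, 0], "jaw": -1}, {"xyz": [0, 0, 183], "rotation": [0, 0, 0], "jaw": -1}, {"xyz": [0, 0, 183], "rotation": [0, 0, 0], "jaw": -1}, {"xyz": [0, 0, 183], "rotation": [0, 0, 0], "jaw": -1}]' --force 35

```text
time: 4.85
tool_pos: [0.4879, 0.2057, 0.0242]
orientation: [[-0.682, 0.732, 0.0], [0.732, 0.682, -0.0], [-0.0, -0.0, -1.0]]
force: [-2.2, -2.9, 6.0]
width: 0.0141
finger_force: 35.0
```

>>> arm_command --deltas '[{"xyz": [0, 0, -15], "rotation": [0, 0, 0], "jaw": -1}, {"xyz": [0, 0, -50], "rotation": [0, 0, 0], "jaw": -1}, {"xyz": [0, 0, -95], "rotation": [0, 0, 0], "jaw": -1}, {"xyz": [0, 0, -140], "rotation": [0, 0, -5], "jaw": -1}, {"xyz": [0, 0, -185], "rotation": [0, 0, -10], "jaw": -1}, {"xyz": [0, 0, -230], "rotation": [0, 0, -15], "jaw": -1}, {"xyz": [0, 0, -270], "rotation": [0, 0, -20], "jaw": -1}, {"xyz": [-30, -20, -300], "rotation": [0, 0, -25], "jaw": -1}, {"xyz": [-75, -50, -310], "rotation": [0, 0, -30], "jaw": -1}, {"xyz": [-120, -80, -310], "rotation": [0, 0, -35], "jaw": -1}]'

```text
time: 6.1
tool_pos: [0.5114, 0.0626, 0.3356]
orientation: [[-0.979, 0.204, 0.002], [0.204, 0.979, 0.0], [-0.002, 0.001, -1.0]]
force: [0.9, -0.4, -4.0]
width: 0.0135
finger_force: 35.0
```

>>> arm_command --deltas '[{"xyz": [-18, -45, 0], "rotation": [0, 0, -3], "jaw": -1}, {"xyz": [-36, -90, 0], "rotation": [0, 0, -6], "jaw": -1}, {"xyz": [-54, -135, 0], "rotation": [0, 0, -9], "jaw": -1}, {"xyz": [-72, -180, 0], "rotation": [0, 0, -12], "jaw": -1}, {"xyz": [-86, -220, 0], "rotation": [0, 0, -14.2], "jaw": -1}, {"xyz": [-97, -247, 0], "rotation": [0, 0, -14.2], "jaw": -1}, {"xyz": [-97, -247, 20], "rotation": [0, 0, -14.2], "jaw": -1}, {"xyz": [-97, -247, 50], "rotation": [0, 0, -14.2], "jaw": -1}, {"xyz": [-97, -247, 80], "rotation": [0, 0, -14.2], "jaw": -1}, {"xyz": [-97, -247, 80], "rotation": [0, 0, -14.2], "jaw": -1}]'

```text
time: 7.35
tool_pos: [0.553, -0.1975, 0.2521]
orientation: [[-0.999, -0.039, -0.005], [-0.039, 0.999, 0.001], [0.004, 0.002, -1.0]]
force: [0.1, 0.0, -3.6]
width: 0.0135
finger_force: 35.0
```

```bash
python3 - <<'E'
from h import *
st=observe(); im,d=grab_frame('wrist'); cv2.imwrite('pics/wrist3.png',im[:,:,::-1])
o=st['orientation'];print(st['tool_pos'],st['width'],st['finger_force'],np.degrees(np.arctan2(o[1,1],o[0,1])))
im,d=grab_frame('scene'); cv2.imwrite('pics/scene3.png',cv2.resize(im[120:280,60:260,::-1],None,fx=3,fy=3)); np.save('scene3.npy',d)
P=cloud('wrist',grab_frame('wrist')[1],st)
T=(P-st['tool_pos'])@o   # tool coords
m=(np.abs(T[...,0])<.1)&(np.abs(T[...,1])<.08)&(T[...,2]>-.01)&(T[...,2]<.03)
Q=T[m]*1000; print(len(Q))
import collections
for z0 in range(-10,30,4):
    q=Q[(Q[:,2]>=z0)&(Q[:,2]<z0+4)]
    if len(q)>5: print(z0,len(q),q.min(0).round(1),q.max(0).round(1))
E
```

```text
[ 0.55303404 -0.19754702  0.25213787] 0.013507518638151118 34.99744534492493 92.212209598596
27444
-10 2100 [ -1.6 -68.8 -10. ] [88.1 69.3 -6. ]
-6 2683 [ -3.2 -68.9  -6. ] [88.2 70.5 -2. ]
-2 2356 [ -0.5 -62.9  -2. ] [79.9 66.8  2. ]
2 2727 [-64.  -56.9   2. ] [75.  60.7  6. ]
6 17530 [-65.9 -52.6   6. ] [69.3 52.3 10. ]
10 48 [ 66.7 -46.5  10.1] [66.9 46.8 11.9]
```

View pics/wrist3.png

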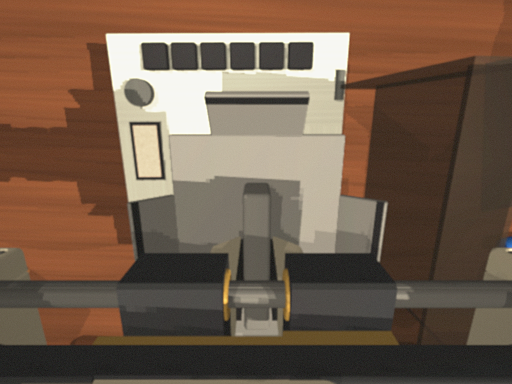

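>>> arm_command --deltas '[{"xyz": [0, 0, 30], "rotation": [0, 0, 0], "jaw": -1}, {"xyz": [0, 0, 65], "rotation": [0, 0, 0], "jaw": -1}, {"xyz": [0, 0, 95], "rotation": [0, 0, 0], "jaw": -1}, {"xyz": [0, 0, 120], "rotation": [0, 0, 0], "jaw": -1}, {"xyz": [0, 0, 138], "rotation": [0, 0, 0], "jaw": -1}, {"xyz": [0, 0, 145], "rotation": [0, 0, 0], "jaw": -1}, {"xyz": [0, 0, 147], "rotation": [0, 0, 0], "jaw": -1}, {"xyz": [0, 0, 147], "rotation": [0, 0, 0], "jaw": -1}, {"xyz": [0, 0, 147], "rotation": [0, 0, 0], "jaw": -1}, {"xyz": [0, 0, 147], "rotation": [0, 0, 0], "jaw": -1}]'

```text
time: 8.75
tool_pos: [0.5551, -0.1982, 0.1072]
orientation: [[-0.999, -0.038, 0.001], [-0.038, 0.999, -0.0], [-0.001, -0.0, -1.0]]
force: [0.5, -0.0, -3.0]
width: 0.0135
finger_force: 35.0
```

```bash
python3 - <<'E'
from h import *
st=observe(); o=st['orientation'];print(st['tool_pos'],st['force'],o,np.degrees(np.arctan2(o[1,1],o[0,1])))
im,d=grab_frame('wrist'); P=cloud('wrist',d,st); z=P[...,2]
T=(P-st['tool_pos'])@o*1000
m=(T[...,2]>5)&(T[...,2]<13)&(np.abs(T[...,0])<90)&(np.abs(T[...,1])<60); Q=T[m]
for a in (25,35,45):
  q=Q[(np.abs(Q[:,0]-a)<3)]; print(a,q[:,1].min(),q[:,1].max())
q=Q[(np.abs(Q[:,1])<15)&(Q[:,0]>40)];print(np.percentile(q[:,2],[2,50,98]))
for zz in (6,7,8,9,10,11): 
  r=q[np.abs(q[:,2]-zz)<.5]; print(zz,len(r),r[:,0].max() if len(r) else None)
E
```

```text
[ 0.55513697 -0.19820328  0.1072308 ] [ 0.53501918 -0.04586038 -2.98399662] [[-9.99265029e-01 -3.83243597e-02  8.02946719e-04]
 [-3.83245885e-02  9.99265306e-01 -2.71523792e-04]
 [-7.91950823e-04 -3.02096833e-04 -9.99999641e-01]] 92.1963620428457
25 -51.862926664143046 52.73278492213296
35 -54.31474139545241 55.468299059968366
45 -47.66561108132835 48.20550944505952
[5.3692335  7.12505465 8.37721812]
6 439 69.7909532607769
7 1482 69.226958049042
8 803 67.05237938586835
9 31 65.87998379947842
10 0 None
11 0 None
```

>>> arm_command --deltas '[{"xyz": [1.9, 0.6, 0], "rotation": [0, 0, -0.2], "jaw": -1}, {"xyz": [1.9, 0.6, 4], "rotation": [0, 0, -0.2], "jaw": -1}, {"xyz": [1.9, 0.6, 9], "rotation": [0, 0, -0.2], "jaw": -1}, {"xyz": [1.9, 0.6, 14], "rotation": [0, 0, -0.2], "jaw": -1}, {"xyz": [1.9, 0.6, 18], "rotation": [0, 0, -0.2], "jaw": -1}, {"xyz": [1.9, 0.6, 21], "rotation": [0, 0, -0.2], "jaw": -1}, {"xyz": [1.9, 0.6, 24], "rotation": [0, 0, -0.2], "jaw": -1}, {"xyz": [1.9, 0.6, 26], "rotation": [0, 0, -0.2], "jaw": -1}, {"xyz": [1.9, 0.6, 28], "rotation": [0, 0, -0.2], "jaw": -1}, {"xyz": [1.9, 0.6, 28], "rotation": [0, 0, -0.2], "jaw": -1}]'

```text
time: 10.05
tool_pos: [0.5529, -0.1976, 0.0786]
orientation: [[-0.999, -0.042, -0.0], [-0.042, 0.999, 0.0], [0.0, 0.0, -1.0]]
force: [0.2, 0.0, -3.1]
width: 0.0137
finger_force: 35.0
```

>>> arm_command --deltas '[{"xyz": [0, 0, 1], "rotation": [0, 0, 0], "jaw": -1}, {"xyz": [0, 0, 1.5], "rotation": [0, 0, 0], "jaw": -1}, {"xyz": [0, 0, 2], "rotation": [0, 0, 0], "jaw": -1}, {"xyz": [0, 0, 2], "rotation": [0, 0, 0], "jaw": -1}, {"xyz": [0, 0, 2], "rotation": [0, 0, 0], "jaw": -1}, {"xyz": [0, 0, 2], "rotation": [0, 0, 0], "jaw": -0.3}, {"xyz": [0, 0, 2], "rotation": [0, 0, 0], "jaw": -0.3}, {"xyz": [0, 0, 2], "rotation": [0, 0, 0], "jaw": -0.3}, {"xyz": [0, 0, -20], "rotation": [0, 0, 0], "jaw": -0.3}, {"xyz": [0, 0, -60], "rotation": [0, 0, 0], "jaw": -0.3}]'

```text
time: 11.3
tool_pos: [0.5519, -0.1973, 0.138]
orientation: [[-0.999, -0.042, -0.003], [-0.042, 0.999, 0.001], [0.003, 0.001, -1.0]]
force: [-0.7, -0.1, 0.3]
width: 0.0323
finger_force: 0.0
```

```bash
cat > chk.py <<'E'
from h import *
import sys
st=observe(); o=st['orientation'];print(st['tool_pos'],st['force'],st['width'])
im,d=grab_frame('wrist'); P=cloud('wrist',d,st)
if len(sys.argv)>1: cv2.imwrite(sys.argv[1],im[:,:,::-1])
a=np.radians(2.37); W=np.array([.5522,-.1977,.065])
R=np.array([[np.cos(a),-np.sin(a),0],[np.sin(a),np.cos(a),0],[0,0,1]])
L=(P-W)@R*1000   # well frame, mm
x,y,z=L[...,0],L[...,1],L[...,2]
m=((z>27)&(z<36)&(abs(x)<60)&(abs(y)<15)); 
if m.sum()>20: print('rib',m.sum(),cv2.minAreaRect(L[m][:,:2].astype(np.float32)),np.median(z[m]))
m=((z>1.5)&(z<9)&(abs(x)<62)&(abs(y)<44)&(abs(y)>12)); 
if m.sum()>50: 
    Q=L[m]; c=np.linalg.lstsq(np.c_[Q[:,:2],np.ones(len(Q))],Q[:,2],rcond=None)[0]; print('plate z,tilt',c,len(Q),Q.min(0),Q.max(0))
for i,(cx,cy) in enumerate([(1,0),(0,1),(-1,0),(0,-1)]):
    u=x*cx+y*cy; v=abs(x*cy)+abs(y*cx); h=66 if cx else 48
    m=(u>h+4)&(u<h+26)&(v<22)&(z>1.5)&(z<40)
    if m.sum()>30:
        A=np.c_[u[m]-h,np.ones(m.sum())]; c=np.linalg.lstsq(A,z[m],rcond=None)[0]; print('tab side',(cx,cy),'n',m.sum(),'angle',np.arctan(c[0]).round(3),'z med',np.median(z[m]).round(1),'max',z[m].max().round(1), 'umax',(u[m]-h).max().round(1))
E
python3 chk.py
```

```text
[ 0.55187633 -0.19729493  0.13802638] [-0.69069158 -0.13293402  0.25124882] 0.03230482478705431
rib 2008 ((-0.5519752502441406, 0.12443161010742188), (13.987626075744629, 79.66027069091797), 89.83596801757812) 30.871801856088084
plate z,tilt [-6.52149107e-04  8.10912021e-05  5.01253243e+00] 9613 [-61.6917751  -43.99352831   2.78462271] [60.35220862 43.98925336  7.4458548 ]
tab side (1, 0) n 530 angle 0.456 z med 21.0 max 24.3 umax 19.3
tab side (0, 1) n 1439 angle 0.571 z med 13.9 max 20.6 umax 22.8
tab side (-1, 0) n 1656 angle 0.593 z med 15.7 max 22.2 umax 25.7
tab side (0, -1) n 1349 angle 0.654 z med 15.6 max 22.3 umax 20.8
```

>>> arm_command --deltas '[{"xyz": [0, -15, -15], "rotation": [0, 0, 10], "jaw": -1}, {"xyz": [0, -30, -25], "rotation": [0, 0, 20], "jaw": -1}, {"xyz": [0, -45, -25], "rotation": [0, 0, 30], "jaw": -1}, {"xyz": [0, -60, -25], "rotation": [0, 0, 40], "jaw": -1}, {"xyz": [0, -65, -25], "rotation": [0, 0, 50], "jaw": -1}, {"xyz": [0, -65, -25], "rotation": [0, 0, 60], "jaw": -1}, {"xyz": [0, -65, -25], "rotation": [0, 0, 70], "jaw": -1}, {"xyz": [0, -65, -15], "rotation": [0, 0, 80], "jaw": -1}, {"xyz": [0, -65, 0], "rotation": [0, 0, 90], "jaw": -1}, {"xyz": [0, -65, 10], "rotation": [0, 0, 90], "jaw": -1}]' --force 20

```text
time: 12.6
tool_pos: [0.5556, -0.2622, 0.1279]
orientation: [[-0.043, 0.999, -0.001], [0.999, 0.043, -0.0], [-0.0, -0.001, -1.0]]
force: [0.5, -0.1, -1.4]
width: 0.0005
finger_force: 0.0
```

>>> arm_command --deltas '[{"xyz": [0, 0, 20], "rotation": [0, 0, 0], "jaw": -1}, {"xyz": [0, 0, 35], "rotation": [0, 0, 0], "jaw": -1}, {"xyz": [0, 0, 42], "rotation": [0, 0, 0], "jaw": -1}, {"xyz": [0, 0, 47], "rotation": [0, 0, 0], "jaw": -1}, {"xyz": [0, 0, 51], "rotation": [0, 0, 0], "jaw": -1}, {"xyz": [0, 0, 54], "rotation": [0, 0, 0], "jaw": -1}, {"xyz": [0, 0, 56], "rotation": [0, 0, 0], "jaw": -1}, {"xyz": [0, 0, 58], "rotation": [0, 0, 0], "jaw": -1}, {"xyz": [0, 0, 59], "rotation": [0, 0, 0], "jaw": -1}, {"xyz": [0, 0, 59], "rotation": [0, 0, 0], "jaw": -1}]'

```text
time: 13.85
tool_pos: [0.556, -0.2623, 0.0703]
orientation: [[-0.042, 0.999, 0.001], [0.999, 0.042, 0.0], [0.0, 0.001, -1.0]]
force: [-0.6, -1.3, 7.9]
width: 0.0001
finger_force: 4.0
```

>>> arm_command --deltas '[{"xyz": [0, 0, 2], "rotation": [0, 0, 0], "jaw": -1}, {"xyz": [0, 0, 2.5], "rotation": [0, 0, 0], "jaw": -1}, {"xyz": [0, 0, 2.5], "rotation": [0, 0, 0], "jaw": -1}, {"xyz": [0, 0, -25], "rotation": [0, 0, 0], "jaw": -1}, {"xyz": [15, -20, -50], "rotation": [0, 0, 0], "jaw": -1}, {"xyz": [45, -60, -50], "rotation": [0, 0, 0], "jaw": -1}, {"xyz": [65, -84, -45], "rotation": [0, 0, 0], "jaw": -1}, {"xyz": [65, -84, -30], "rotation": [0, 0, 0], "jaw": -1}, {"xyz": [65, -84, -20], "rotation": [0, 0, 0], "jaw": -1}, {"xyz": [65, -84, -17], "rotation": [0, 0, 0], "jaw": -1}]'

```text
time: 15.1
tool_pos: [0.4692, -0.2014, 0.0857]
orientation: [[-0.042, 0.999, -0.001], [0.999, 0.042, 0.0], [0.0, -0.001, -1.0]]
force: [-0.1, -0.2, 2.4]
width: 0.0002
finger_force: 0.7
```

>>> arm_command --deltas '[{"xyz": [0, 0, 5], "rotation": [0, 0, 0], "jaw": -1}, {"xyz": [0, 0, 9], "rotation": [0, 0, 0], "jaw": -1}, {"xyz": [0, 0, 12], "rotation": [0, 0, 0], "jaw": -1}, {"xyz": [0, 0, 15], "rotation": [0, 0, 0], "jaw": -1}, {"xyz": [0, 0, 17], "rotation": [0, 0, 0], "jaw": -1}, {"xyz": [0, 0, 18], "rotation": [0, 0, 0], "jaw": -1}, {"xyz": [0, 0, 19], "rotation": [0, 0, 0], "jaw": -1}, {"xyz": [0, 0, 19.5], "rotation": [0, 0, 0], "jaw": -1}, {"xyz": [0, 0, 19.5], "rotation": [0, 0, 0], "jaw": -1}, {"xyz": [0, 0, 19.5], "rotation": [0, 0, 0], "jaw": -1}]'

```text
time: 16.35
tool_pos: [0.4686, -0.2013, 0.0693]
orientation: [[-0.041, 0.999, 0.001], [0.999, 0.041, 0.0], [0.0, 0.001, -1.0]]
force: [-12.0, 3.6, 36.5]
width: 0.0005
finger_force: 18.2
```

>>> arm_command --deltas '[{"xyz": [0, 0, -25], "rotation": [0, 0, 0], "jaw": -1}, {"xyz": [0, 0, -55], "rotation": [0, 0, 0], "jaw": -1}, {"xyz": [0, 45, -55], "rotation": [0, 0, 0], "jaw": -1}, {"xyz": [0, 90, -55], "rotation": [0, 0, 0], "jaw": -1}, {"xyz": [0, 135, -55], "rotation": [0, 0, 0], "jaw": -1}, {"xyz": [0, 168, -55], "rotation": [0, 0, 0], "jaw": -1}, {"xyz": [0, 168, -45], "rotation": [0, 0, 0], "jaw": -1}, {"xyz": [0, 168, -30], "rotation": [0, 0, 0], "jaw": -1}, {"xyz": [0, 168, -23], "rotation": [0, 0, 0], "jaw": -1}, {"xyz": [0, 168, -20], "rotation": [0, 0, 0], "jaw": -1}]'

```text
time: 17.6
tool_pos: [0.6363, -0.1942, 0.087]
orientation: [[-0.041, 0.999, -0.0], [0.999, 0.041, 0.0], [0.0, -0.0, -1.0]]
force: [-0.5, 1.1, 2.9]
width: 0.0004
finger_force: 1.7
```

>>> arm_command --deltas '[{"xyz": [0, 0, 5], "rotation": [0, 0, 0], "jaw": -1}, {"xyz": [0, 0, 9], "rotation": [0, 0, 0], "jaw": -1}, {"xyz": [0, 0, 12], "rotation": [0, 0, 0], "jaw": -1}, {"xyz": [0, 0, 15], "rotation": [0, 0, 0], "jaw": -1}, {"xyz": [0, 0, 17], "rotation": [0, 0, 0], "jaw": -1}, {"xyz": [0, 0, 18], "rotation": [0, 0, 0], "jaw": -1}, {"xyz": [0, 0, 19], "rotation": [0, 0, 0], "jaw": -1}, {"xyz": [0, 0, 19.5], "rotation": [0, 0, 0], "jaw": -1}, {"xyz": [0, 0, 19.5], "rotation": [0, 0, 0], "jaw": -1}, {"xyz": [0, 0, 19.5], "rotation": [0, 0, 0], "jaw": -1}]'

```text
time: 18.85
tool_pos: [0.6366, -0.1943, 0.0696]
orientation: [[-0.041, 0.999, 0.0], [0.999, 0.041, 0.0], [0.0, 0.0, -1.0]]
force: [-4.8, 2.0, 21.6]
width: 0.0004
finger_force: 10.5
```

>>> arm_command --deltas '[{"xyz": [0, 0, -25], "rotation": [0, 0, 0], "jaw": -1}, {"xyz": [0, 0, -50], "rotation": [0, 4, 0], "jaw": -1}, {"xyz": [10, -40, -50], "rotation": [0, 8, 0], "jaw": -1}, {"xyz": [30, -84, -50], "rotation": [0, 8, 0], "jaw": -1}, {"xyz": [50, -84, -50], "rotation": [0, 8, 0], "jaw": -1}, {"xyz": [60, -84, -50], "rotation": [0, 8, 0], "jaw": -1}, {"xyz": [68, -84, -45], "rotation": [0, 8, 0], "jaw": -1}, {"xyz": [68, -84, -35], "rotation": [0, 8, 0], "jaw": -1}, {"xyz": [68, -84, -28], "rotation": [0, 8, 0], "jaw": -1}, {"xyz": [68, -84, -25], "rotation": [0, 8, 0], "jaw": -1}]'

```text
time: 20.1
tool_pos: [0.5497, -0.1301, 0.0918]
orientation: [[-0.041, 0.999, -0.007], [0.989, 0.041, 0.139], [0.139, -0.001, -0.99]]
force: [-0.4, -0.2, -0.0]
width: 0.0004
finger_force: 0.0
```

>>> arm_command --deltas '[{"xyz": [-0.8, 0, 6], "rotation": [0, 0, 0], "jaw": -1}, {"xyz": [-1.4, 0, 10], "rotation": [0, 0, 0], "jaw": -1}, {"xyz": [-1.8, 0, 13], "rotation": [0, 0, 0], "jaw": -1}, {"xyz": [-2.2, 0, 16], "rotation": [0, 0, 0], "jaw": -1}, {"xyz": [-2.5, 0, 18], "rotation": [0, 0, 0], "jaw": -1}, {"xyz": [-2.7, 0, 19.5], "rotation": [0, 0, 0], "jaw": -1}, {"xyz": [-2.9, 0, 20.5], "rotation": [0, 0, 0], "jaw": -1}, {"xyz": [-3, 0, 21.5], "rotation": [0, 0, 0], "jaw": -1}, {"xyz": [-3.1, 0, 22], "rotation": [0, 0, 0], "jaw": -1}, {"xyz": [-3.1, 0, 22], "rotation": [0, 0, 0], "jaw": -1}]'

```text
time: 21.35
tool_pos: [0.5503, -0.1295, 0.0712]
orientation: [[-0.042, 0.999, -0.005], [0.989, 0.042, 0.139], [0.139, 0.001, -0.99]]
force: [-2.2, 2.0, 9.3]
width: 0.0007
finger_force: 4.7
```

>>> arm_command --deltas '[{"xyz": [-0.2, 0, 1.5], "rotation": [0, 0, 0], "jaw": -1}, {"xyz": [-0.3, 0, 2.5], "rotation": [0, 0, 0], "jaw": -1}, {"xyz": [-0.3, 0, 2.5], "rotation": [0, 0, 0], "jaw": -1}, {"xyz": [0, 0, -25], "rotation": [0, 0, 0], "jaw": -1}, {"xyz": [-10, 0, -50], "rotation": [0, 0, 0], "jaw": -1}, {"xyz": [-40, 0, -80], "rotation": [0, 0, 0], "jaw": -1}, {"xyz": [-70, 0, -120], "rotation": [0, -4, 0], "jaw": -1}, {"xyz": [-100, 0, -160], "rotation": [0, -8, 0], "jaw": -1}, {"xyz": [-110, 0, -180], "rotation": [0, -8, 0], "jaw": -1}, {"xyz": [-110, 0, -180], "rotation": [0, -8, 0], "jaw": -1}]'

```text
time: 22.6
tool_pos: [0.5559, -0.2652, 0.2345]
orientation: [[-0.04, 0.999, 0.002], [0.999, 0.04, -0.002], [-0.002, 0.002, -1.0]]
force: [0.3, -0.1, -0.4]
width: 0.0005
finger_force: 0.0
```

```bash
python3 chk.py pics/wrist4.png
```

```text
[ 0.55586968 -0.26524612  0.23448677] [ 0.28460379 -0.10740158 -0.40708189] 0.0005215336179874303
rib 1235 ((-2.8853416442871094, -0.005803585052490234), (13.093536376953125, 79.9319076538086), 89.86339569091797) 30.900442610436755
plate z,tilt [-6.97386741e-04  2.82767561e-04  5.03711362e+00] 7553 [-61.98761365 -43.99826766   2.08844083] [61.99454425 43.59902598  7.66590493]
tab side (1, 0) n 796 angle 0.004 z med 5.0 max 8.1 umax 23.1
tab side (0, 1) n 1074 angle 0.003 z med 5.1 max 7.5 umax 25.3
tab side (-1, 0) n 933 angle -0.0 z med 5.0 max 7.8 umax 26.0
tab side (0, -1) n 761 angle 0.018 z med 5.0 max 7.3 umax 25.6
```

View pics/wrist4.png

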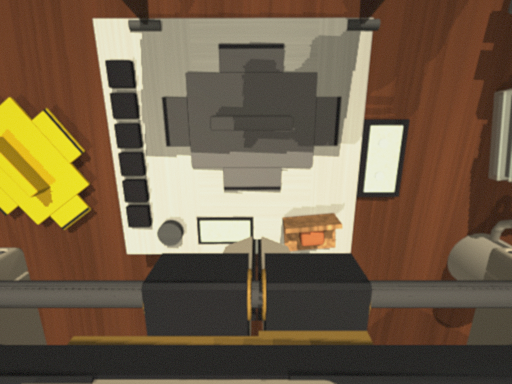

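All four tabs are flat and level with the plate, and the cover is home with its centre 2.9 mm off in x. Next I'll go over the lid to its outer side.

>>> arm_command --deltas '[{"xyz": [0, 0, -45], "rotation": [0, 0, 0], "jaw": -1}, {"xyz": [0, 0, -85], "rotation": [0, 0, 0], "jaw": -1}, {"xyz": [50, 0, -90], "rotation": [0, 0, 0], "jaw": -1}, {"xyz": [100, 0, -90], "rotation": [0, 0, 0], "jaw": -1}, {"xyz": [150, 0, -90], "rotation": [0, 0, 0], "jaw": -1}, {"xyz": [200, 0, -90], "rotation": [0, 0, 0], "jaw": -1}, {"xyz": [250, 0, -90], "rotation": [0, 0, 0], "jaw": -1}, {"xyz": [295, 0, -80], "rotation": [0, 0, 0], "jaw": -1}, {"xyz": [295, 0, -40], "rotation": [0, 0, 0], "jaw": -1}, {"xyz": [295, 0, 0], "rotation": [0, 0, 0], "jaw": -1}]'

```text
time: 23.9
tool_pos: [0.5423, 0.0328, 0.231]
orientation: [[-0.044, 0.999, -0.002], [0.999, 0.044, 0.0], [0.0, -0.002, -1.0]]
force: [0.6, -0.1, -0.8]
width: 0.0005
finger_force: 0.0
```

>>> arm_command --deltas '[{"xyz": [0, 0, 20], "rotation": [0, 0, 0], "jaw": -1}, {"xyz": [0, 0, 30], "rotation": [0, 0, 0], "jaw": -1}, {"xyz": [-20, 0, 30], "rotation": [0, 0, 0], "jaw": -1}, {"xyz": [-40, 0, 30], "rotation": [0, 0, 0], "jaw": -1}, {"xyz": [-52, 0, 30], "rotation": [0, 0, 0], "jaw": -1}, {"xyz": [-64, 0, 30], "rotation": [0, 0, 0], "jaw": -1}, {"xyz": [-76, 0, 30], "rotation": [0, 0, 0], "jaw": -1}, {"xyz": [-88, 0, 30], "rotation": [0, 0, 0], "jaw": -1}, {"xyz": [-100, 0, 30], "rotation": [0, 0, 0], "jaw": -1}, {"xyz": [-112, 0, 30], "rotation": [0, 0, 0], "jaw": -1}]'

```text
time: 25.15
tool_pos: [0.5481, -0.0815, 0.2035]
orientation: [[-0.042, 0.999, 0.0], [0.999, 0.042, -0.0], [-0.0, 0.0, -1.0]]
force: [0.4, 1.0, 1.5]
width: 0.0004
finger_force: 0.6
```

>>> arm_command --deltas '[{"xyz": [-12, 0, 0], "rotation": [0, 0, 0], "jaw": -1}, {"xyz": [-24, 0, 0], "rotation": [0, 0, 0], "jaw": -1}, {"xyz": [-36, 0, 0], "rotation": [0, 0, 0], "jaw": -1}, {"xyz": [-48, 0, 0], "rotation": [0, 0, 0], "jaw": -1}, {"xyz": [-60, 0, 0], "rotation": [0, 0, 0], "jaw": -1}, {"xyz": [-72, 0, 0], "rotation": [0, 0, 0], "jaw": -1}, {"xyz": [-84, 0, 0], "rotation": [0, 0, 0], "jaw": -1}, {"xyz": [-90, 0, 0], "rotation": [0, 0, 0], "jaw": -1}, {"xyz": [-90, 0, 0], "rotation": [0, 0, 0], "jaw": -1}, {"xyz": [-90, 0, -40], "rotation": [0, 0, 0], "jaw": -1}]'

```text
time: 26.4
tool_pos: [0.5501, -0.1695, 0.2412]
orientation: [[-0.042, 0.999, -0.006], [0.999, 0.043, 0.002], [0.002, -0.006, -1.0]]
force: [1.7, 0.1, 0.4]
width: 0.0002
finger_force: 0.0
```

>>> arm_command --deltas '[{"xyz": [0, 0, -40], "rotation": [0, 0, 0], "jaw": -1}, {"xyz": [0, 0, -80], "rotation": [0, 0, 0], "jaw": -1}, {"xyz": [0, 0, -100], "rotation": [0, 0, 0], "jaw": -1}, {"xyz": [0, 0, -100], "rotation": [0, 0, 0], "jaw": -1}, {"xyz": [0, 0, -100], "rotation": [0, 0, 0], "jaw": -1}, {"xyz": [0, 0, -100], "rotation": [0, 0, 0], "jaw": -1}, {"xyz": [0, 0, -100], "rotation": [0, 0, 0], "jaw": -1}, {"xyz": [0, 0, -100], "rotation": [0, 0, 0], "jaw": -1}, {"xyz": [0, 0, -100], "rotation": [0, 0, 0], "jaw": -1}, {"xyz": [0, 0, -100], "rotation": [0, 0, 0], "jaw": -1}]'

```text
time: 27.65
tool_pos: [0.5518, -0.1706, 0.3435]
orientation: [[-0.042, 0.999, 0.0], [0.999, 0.042, 0.0], [0.0, 0.0, -1.0]]
force: [0.3, -0.2, 0.5]
width: 0.0001
finger_force: 0.0
```

```bash
cat > lid.py <<'E'
from h import *
st=observe(); print(st['time'],st['tool_pos'],st['force'])
im,d=grab_frame('wrist'); P=cloud('wrist',d,st); cv2.imwrite('pics/wrist5.png',im[:,:,::-1])
a=np.radians(2.37); W=np.array([.5522,-.1977,.065])
R=np.array([[np.cos(a),-np.sin(a),0],[np.sin(a),np.cos(a),0],[0,0,1]])
L=(P-W)@R*1000; x,y,z=L[...,0],L[...,1],L[...,2]
m=(abs(x)<90)&(y>-70)&(y<70)&(z>20)&(z<140); Q=L[m]
print(np.linalg.lstsq(np.c_[Q[:,:2],np.ones(len(Q))],Q[:,2],rcond=None)[0],np.percentile(Q[:,2],[5,50,95]),len(Q))
E
python3 lid.py
```

```text
27.65 [ 0.55180853 -0.17059228  0.34345148] [ 0.29153621 -0.17070046  0.51671661]
[-2.64599544e-04  2.67607640e-04  4.70278113e+01] [45.78612902 47.02868713 48.30277307] 13257
```

The lid's top is level at 47 mm above the deck, so it's fully shut, and the arm is clear.

```bash
python3 -c "
from plant import *
print(close_job())"
```

```text
the job is handed in; nothing more can be done
None
```

The job is handed in: the cover is seated in the well, all four tabs are pressed flat, and the dust lid is closed. My last camera measurements agreed, but the hand-in returned no verdict, and I didn't re-measure the bystanders afterwards.

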